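# Put the leatherworker's tools back in their rests

## Robot

A 6-joint arm with a two-finger parallel gripper is mounted at the origin on the work surface. World frame = base frame: x ahead of the robot, y to its left, z up, the work surface at z = 0. Lengths are in m, angles in rad, forces in N, time in s.
With the tool pointing down it reaches from about 0.3 to 0.825 m from the base axis. Payload 5.4 kg.
Tool frame: the origin (TCP) lies midway between the tips of the shut fingers; the grasp point (between the pads) lies 19 mm behind it (manip.tcp_to_grasp is the distance from the TCP to the grasp point, in m); z points along the fingers, y is the line along which they close (so a half turn about z gives the same grasp; the last joint's range is limited). The gripper opens to 92 mm and grips with 3 to 60 N. Pads are 20 mm wide; open, the fingers measure 128 mm over their backs; the gripper's body (75 mm by 189 mm) begins 69 mm behind the grasp point.
Start: joints at [0.924, 0.158, 1.597, -0, 1.386, -0.21], TCP at [0.243, 0.521, 0.215] pointing down, gripper open.
Joint ranges: [-2.91, 2.91], [-0.94, 2.29], [0.18, 2.7], [-1.29, 4.43], [0.17, 2.64], [-3, 3]. Speed limits (rad/s): [2.57, 2.57, 3.14, 3.14, 3.14, 3.14].

## Interface

Orientations are given as a unit quaternion [x, y, z, w].
In Python, from workcell import manip gives the robot as it stands.
- The arm moves only by the tool arm_command, never from a script. Its argument "targets" is one flat list of numbers, 7 for each row, row after row: the shift along the tool's x, y, z in cm, then the turn, a rotation vector about the tool's x, y, z in degrees, then the gripper command: -1 is fully open, 1 is shut, values between are in proportion. In form: [x, y, z, wx, wy, wz, jaw, x, y, z, wx, wy, wz, jaw, ...]. A call has 1 to 20 rows; each row is the pose to reach, as a shift and turn from the pose commanded when the call began, along the tool's axes at that moment; what a row does not reach only later rows make up. A row lasts 1/10 s, in which the tool goes at most 50 mm and 8.59 degrees, less where a joint would pass 70% of its speed; a pose out of reach is approached as far as the arm can. A call with a gripper value outside its range is refused whole. The fingers move at their own pace and stop on an object; "newtons" is the grip in N (left out, the last holds). Time passes only in rows, so rows that repeat a pose let the fingers close. It gives the time, the measured TCP pose, the force, the opening and the grip force at its end, in the units of the state.
- manip.sense(): the state, without advancing time (a new reading comes with each control period).
- manip.capture(name): name is "side" or "top"; returns a dict with "frame" (480x640x3 uint8, blue, green, red), "camera_matrix" (3x3 intrinsics, pixels), "dist_coeffs" ([k1, k2, p1, p2, k3] as OpenCV has them; the pictures are not rectified), "R" (3x3) and "t" (3): a world point X has camera coordinates R X + t. Camera axes: x right, y down, z forward; pixel columns grow to the right and rows downward; lengths in m; the calibration is good to about 2 mm. A picture is of the moment at which its call begins. There is no depth.
- manip.job_done(): hands the job in; it is judged then, once.
The state is a dict: "t": time; "qpos": joint angles; "joint_velocities": joint speeds; "effort": joint torques, N m; "tool_pos": TCP position; "eef_rot": TCP orientation; "force": force on the tool from outside, world axes, zero at the start; "moment": the same for the moment, N m; "gripper_width": finger opening in m; "grip_force": force on a finger pad.
Only numpy, scipy, OpenCV 4.12 (cv2) and the standard library are available. Lean on these libraries where they do the work, as an engineer would, in place of code of your own. Each camera call takes 0.05 s, during which the arm holds its last target. There are 200 camera calls.

## Task

Put the four things back in their matching plywood rests: the thread spool and the round tin standing upright in the round recesses that fit them, the sharpening stone and the steel strap-end template lying flat in the oblong recesses that fit them, each fully down inside its recess. The template is pushed part-way under the granite slab: draw it out along the bench without shifting or tipping the slab, and leave the black bottle alone.

Things in the scene. Friction and masses are not known exactly. Their poses are not given: they have to be found in the camera images.
- spool: Wooden spool wound full with brown thread, standing upright: a cylinder 45 mm across its end flanges (thread 43 mm) and 58 mm tall. Starts in the row of things nearer the robot. Origin: centre of its underside; z is up. Belongs in the smaller round recess.
- tin: Flat round metal tin with a small paper dot on its lid, lying flat, lid up: 62 mm diameter (61 mm low down), 28 mm tall. Starts in the row nearer the robot. Origin: centre of its underside; z is up. Belongs in the larger round recess.
- stone: Two-layer sharpening stone, red-brown over grey, a bar 100 x 36 x 24 mm, lying flat. Starts in the row nearer the robot, lying roughly across the robot's forward direction. Origin: centre of its underside; x along its 100 mm length, y along its 36 mm width, z up. Belongs in the shorter oblong recess, either way round, red-brown side up.
- template: Flat steel strap-end template, half-round ends, 140 mm long, 30 wide, 9 thick, 150 g, flat on the bench. Its +x end is under the slab; 45 to 65 mm of its -x end sticks out, free to be gripped across its width. Drawn 100 mm along its own -x it is clear. Origin: centre of underside; x along its length, y across, z up. Belongs in the longer oblong recess, either way round.
- rest_spool: A plywood rest, fixed to the bench, 86 x 86 mm; 8 mm thick, with a round recess 62 mm in diameter sunk 3 mm into its top, its floor 5 mm above the bench. Its floor bears a flush dark silhouette of the thing that belongs there (a 45 mm disc). Origin: centre of its underside; the recess is centred on it, z up.
- rest_tin: A plywood rest, fixed to the bench, 104 x 104 mm; 8 mm thick, with a round recess 82 mm in diameter sunk 3 mm into its top, its floor 5 mm above the bench. Its floor bears a flush dark silhouette of the thing that belongs there (a 62 mm disc). Origin: centre of its underside; the recess is centred on it, z up.
- rest_stone: A plywood rest, fixed to the bench, 142 x 80 mm; 8 mm thick, with a rectangular recess 118 x 56 mm sunk 3 mm into its top, its floor 5 mm above the bench. Its floor bears a flush dark silhouette of the thing that belongs there (a 100 x 36 mm bar). Origin: centre of its underside; the recess is centred on it, its length along x, its width along y, z up.
- rest_template: A plywood rest, fixed to the bench, 184 x 76 mm; 8 mm thick, with a rectangular recess 160 x 52 mm sunk 3 mm into its top, its floor 5 mm above the bench. Its floor bears a flush dark silhouette of the thing that belongs there (a 140 x 30 mm round-ended strip). Origin: centre of its underside; the recess is centred on it, its length along x, its width along y, z up.
- slab: Loose grey granite slab 160 x 120 x 30 mm, 1.6 kg, at the robot's left, on four cork feet (16 mm wide, 14 mm tall, at 68 mm in x and 50 mm in y from its centre): underside 14 mm, top 44 mm above the bench. The template lies in the gap, not touching it, and sticks out at its -x edge. Must stay put. Origin: centre of the footprint, on the bench; x along its length, z up.
- bottle: Bystander: loose black bottle, 54 mm diameter, 140 mm tall, on the robot's right beside the rests; leave it alone. Origin: centre of underside; z up. (Other clutter is fixed and clear of the work: a hammer and small stock beyond x = 0.75 m, a cup of tools at the right, beyond y = -0.48 m.)

How it is judged:
By the outcome, as a careful person would: the job done as asked, in the order asked, and still so for the second after the job is handed in, with the robot touching nothing.
It also fails if it takes over 102 s, if anything falls off the work surface, if the arm or the gripper's body presses on something with over 40 N, if the wrist force passes 120 N, or if a joint passes its speed limit or range.

## Working session

There is one attempt and no reset: what is moved stays moved. The work goes in short steps, Python scripts to look and compute and a tool call to move; the robot and the scene stay as the last step left them, time stands still between calls to the robot, and variables do not carry over. Pictures are saved under pics/ and viewed, at most 15 in all, crops included, and the job is handed in when it is done.

Besides the shell and the picture viewer there is one more tool, called as name(argument=value, ...) on one line, values as JSON. arm_command: Moves the arm, as the interface text tells. Its arguments: {"type":"object","properties":{"targets":{"type":"array","items":{"type":"number"}},"newtons":{"type":"number"}},"required":["targets"]}

```bash
mkdir -p pics
python3 - <<'E'
from workcell import manip
import cv2,pickle
for n in("top","side"):
    c=manip.capture(n);cv2.imwrite(f"pics/{n}0.png",c["frame"]);pickle.dump(c,open(n+"0.pkl","wb"))
    print(n,c["camera_matrix"],c["dist_coeffs"],-c["R"].T@c["t"],c["R"])
print(manip.sense(),manip.tcp_to_grasp)
E
ls
```

```text
top [[575.12665968   0.         310.67095106]
 [  0.         575.12665968 238.52426333]
 [  0.           0.           1.        ]] [0.03016419 0.         0.         0.         0.        ] [0.47603353 0.00702927 1.07969962] [[-0.01572326 -0.99961046  0.02305858]
 [-0.99879527  0.01462996 -0.04683989]
 [ 0.0464843  -0.02376727 -0.99863623]]
side [[552.93266339   0.         319.98484528]
 [  0.         552.93266339 238.97220477]
 [  0.           0.           1.        ]] [0.01838638 0.         0.         0.         0.        ] [-0.07723698 -0.72861658  0.8942074 ] [[ 0.75705872 -0.65333905  0.00319178]
 [-0.42954655 -0.50140758 -0.75105273]
 [ 0.49229246  0.56721999 -0.66023452]]
{'t': 0.1, 'qpos': array([ 9.23869788e-01,  1.58967569e-01,  1.59807093e+00, -8.18975632e-06,
        1.38622449e+00, -2.10127640e-01]), 'joint_velocities': array([-0.00035932, -0.00063944, -0.00179422,  0.00156275, -0.0019403 ,
        0.00017283]), 'effort': array([-6.58650715e-04, -3.86506891e+01, -3.22958457e+01,  7.02705025e-02,
        3.40353325e-02, -6.08725213e-05]), 'tool_pos': array([0.24294062, 0.52054138, 0.21374548]), 'eef_rot': array([ 2.16666558e-01,  9.76245310e-01, -7.61324000e-04, -3.43378093e-04]), 'force': array([ 1.15923823,  0.401412  , -0.15416566]), 'moment': array([-0.0484646 , -0.01586659,  0.01397758]), 'grip_force': 0.0, 'gripper_width': 0.09210591764225168} 0.0187
pics
side0.pkl
top0.pkl
```

View pics/top0.png

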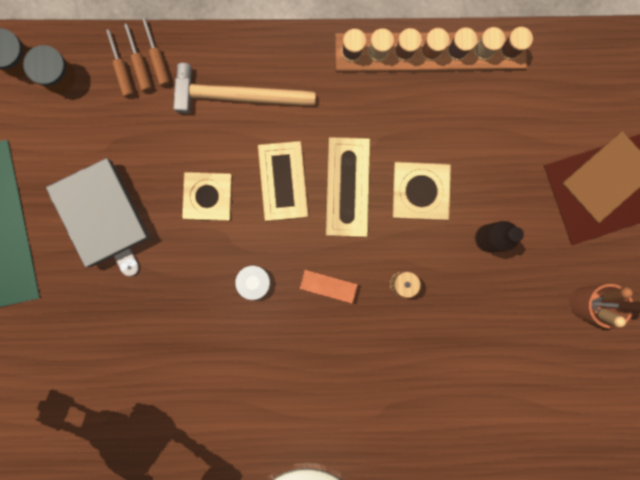

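View pics/side0.png

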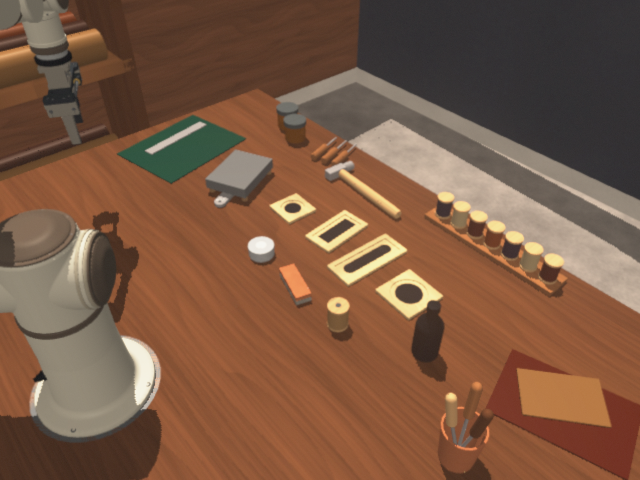

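The top view shows the tin (253,283), stone (328,286), spool (407,285), template tip (127,265) under the slab (97,213). The rests run from left to right: spool (207,196), stone (283,181), template (348,187) and tin (421,191).

```bash
cat > h.py <<'E'
import cv2,numpy as np
def ray(c,uv,z):
    p=cv2.undistortPoints(np.float64(uv).reshape(-1,1,2),c["camera_matrix"],c["dist_coeffs"]).reshape(-1,2)
    d=np.c_[p,np.ones(len(p))]@c["R"]; o=-c["R"].T@c["t"]
    return (o+d*((z-o[2])/d[:,2])[:,None])[:,:2]
def blob(m,box):
    x0,y0,x1,y1=box; k=np.zeros_like(m); k[y0:y1,x0:x1]=m[y0:y1,x0:x1]
    cs=cv2.findContours(k,cv2.RETR_EXTERNAL,cv2.CHAIN_APPROX_NONE)[0]
    return max(cs,key=cv2.contourArea)
def rect(c,cn,z):
    "centre, long-axis angle deg, (long, short) in mm, of a contour at height z"
    P=(ray(c,cn,z)*1000).astype(np.float32)
    r=cv2.minAreaRect(P);b=cv2.boxPoints(r);e=b[1]-b[0],b[2]-b[1]
    l=max(e,key=np.linalg.norm)
    return np.round(r[0],1),round(float(np.degrees(np.arctan2(l[1],l[0]))%180),1),np.round(sorted(r[1]),1)
E
python3 - <<'E'
import pickle;from h import *
c=pickle.load(open("top0.pkl","rb"));f=c["frame"];hsv=cv2.cvtColor(f,cv2.COLOR_BGR2HSV)
g=hsv[...,2]
dark=(g<75).astype(np.uint8)
pale=((g>165)).astype(np.uint8)
for n,b in dict(spool=(190,180,225,212),stone=(268,148,298,212),templ=(333,145,364,230),tin=(400,170,442,212)).items():
    print("rest",n,rect(c,blob(dark,b),.005))
for n,b in dict(spool=(175,165,240,228),stone=(250,132,315,228),templ=(318,130,378,245),tin=(385,155,458,226)).items():
    print("outer",n,rect(c,blob(pale,b),.008))
print("tin",rect(c,blob((hsv[...,1]<70).astype(np.uint8),(225,258,280,310)),.028))
ora=((hsv[...,2]>150)&(hsv[...,1]>100)).astype(np.uint8)
print("stone",rect(c,blob(ora,(290,262,368,312)),.024))
print("spool",rect(c,blob(ora,(385,262,430,310)),.058))
gray=((hsv[...,1]<70)&(g>90)).astype(np.uint8)
cn=blob(gray,(40,150,160,285));print("slab",rect(c,cn,.044))
bright=((hsv[...,1]<70)&(g>175)).astype(np.uint8)
cn=blob(bright,(105,245,150,285));print("tpl",rect(c,cn,.009),rect(c,cn,.009)[0],cv2.boundingRect(cn))
cv2.imwrite("pics/crop.png",np.hstack([cv2.resize(f[235:295,90:170],None,fx=5,fy=5,interpolation=cv2.INTER_CUBIC),cv2.resize(f[255:315,375:455],None,fx=5,fy=5,interpolation=cv2.INTER_CUBIC)]))
E
```

```text
rest spool (array([609.3, 174.8]), 179.5, array([35.3, 35.7]))
rest stone (array([673.8,  45.3]), 152.6, array([ 9.2, 11. ]))
rest templ (array([683.2, -92.6]), 81.1, array([ 7.3, 17.1]))
rest tin (array([ 601. , -246.5]), 134.0, array([ 5.3, 13.4]))
outer spool (array([608.5, 174.8]), 177.2, array([88.3, 88.9]))
outer stone (array([636.,  33.]), 4.6, array([ 82.6, 144.9]))
outer templ (array([623.1, -89.1]), 177.3, array([ 78.8, 186.6]))
outer tin (array([ 613.6, -227.6]), 86.7, array([106.7, 107.3]))
tin (array([447.4,  89.1]), 89.1, array([61.7, 63.6]))
stone (array([437.7, -48.4]), 73.6, array([ 38.3, 101.8]))
spool (array([ 440.2, -186.4]), 178.5, array([44.5, 46.1]))
slab (array([577. , 365.2]), 25.9, array([120.7, 160.7]))
tpl (array([480.6, 318.8]), 26.1, array([30.7, 33.9])) [480.6 318.8] (118, 255, 19, 21)
```

View pics/crop.png

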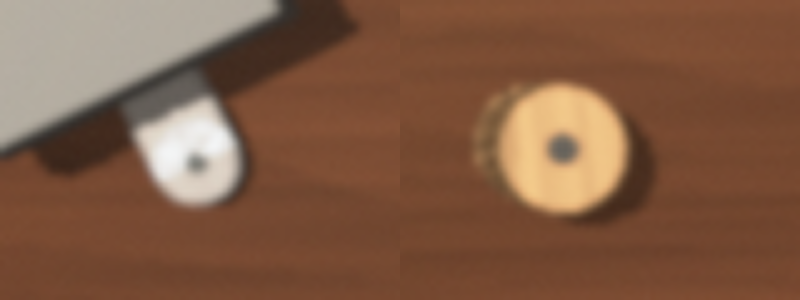

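```bash
cat >> h.py <<'E'
from scipy.spatial.transform import Rotation as Ro
def go(x,y,z,yaw=None):
    "shift (cm, tool axes) and wz (deg) from the present pose to a world TCP goal in mm, closing line at yaw deg"
    from workcell import manip
    s=manip.sense();R=Ro.from_quat(s["eef_rot"]).as_matrix()
    yn=np.degrees(np.arctan2(R[1,1],R[0,1]));w=0 if yaw is None else yn-yaw
    q6=np.degrees(s["qpos"][5])
    print(np.round(R.T@(np.array([x,y,z])/1000-s["tool_pos"])*100,2),"wz",round(w,1),"yaw",round(yn,1),"q6",round(q6,1),"tcp",np.round(s["tool_pos"]*1000,1),"t",round(s["t"],1),"w",round(s["gripper_width"]*1000,1),"F",np.round(s["force"],1),"tilt",np.round(np.degrees(np.arccos(-R[2,2])),2))
E
python3 - <<'E'
from h import *;import pickle
go(440,-186,100);go(440,-186,10)
c=pickle.load(open("side0.pkl","rb"));print("bottle base front",ray(c,[[427,357]],0),"top",ray(c,[[434,303]],.14))
E
```

```text
[-47.75 -55.67  11.45] wz 0 yaw 65.0 q6 -12.0 tcp [242.9 520.5 213.7] t 0.1 w 92.1 F [ 1.2  0.4 -0.2] tilt 0.1
[-47.75 -55.65  20.45] wz 0 yaw 65.0 q6 -12.0 tcp [242.9 520.5 213.7] t 0.1 w 92.1 F [ 1.2  0.4 -0.2] tilt 0.1
bottle base front [[ 0.51953352 -0.3641475 ]] top [[ 0.52752688 -0.35008969]]
```

arm_command(targets=[-47.75, -55.65, 11.4, 0, 0, 0, -1, -47.75, -55.65, 11.4, 0, 0, 0, -1, -47.75, -55.65, 11.4, 0, 0, 0, -1, -47.75, -55.65, 11.4, 0, 0, 0, -1, -47.75, -55.65, 11.4, 0, 0, 0, -1, -47.75, -55.65, 11.4, 0, 0, 0, -1, -47.75, -55.65, 11.4, 0, 0, 0, -1, -47.75, -55.65, 11.4, 0, 0, 0, -1, -47.75, -55.65, 11.4, 0, 0, 0, -1, -47.75, -55.65, 11.4, 0, 0, 0, -1, -47.75, -55.65, 11.4, 0, 0, 0, -1, -47.75, -55.65, 11.4, 0, 0, 0, -1, -47.75, -55.65, 11.4, 0, 0, 0, -1, -47.75, -55.65, 11.4, 0, 0, 0, -1, -47.75, -55.65, 11.4, 0, 0, 0, -1, -47.75, -55.65, 11.4, 0, 0, 0, -1, -47.75, -55.65, 11.4, 0, 0, 0, -1, -47.75, -55.65, 11.4, 0, 0, 0, -1, -47.75, -55.65, 11.4, 0, 0, 0, -1], newtons=25)

```text
t: 2.0
tool_pos: [0.4404, -0.1839, 0.1007]
eef_rot: [0.216, 0.976, 0.0, 0.0]
force: [-0.4, -0.3, -0.2]
gripper_width: 0.0921
grip_force: 0.0
```

Run:
```python
from h import *
go(440,-186,10)
from workcell import manip
c=manip.capture("side");cv2.imwrite("pics/s1.png",c["frame"][120:420,200:600])
```

```text
[-0.05 -0.2   9.07] wz 0 yaw 65.1 q6 -102.3 tcp [ 440.4 -183.9  100.7] t 2.0 w 92.1 F [-0.4 -0.3 -0.2] tilt 0.01
```

View pics/s1.png

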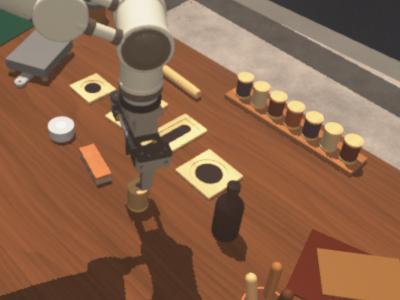

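The picture shows the gripper right above the spool (138,195), with the bottle well clear at (228,210). Next I go down, grip and lift.

arm_command(targets=[0, -0.1, 4, 0, 0, 0, -1, 0, -0.1, 6.5, 0, 0, 0, -1, 0, -0.1, 8.5, 0, 0, 0, -1, 0, -0.1, 9, 0, 0, 0, -1, 0, -0.1, 9, 0, 0, 0, -1, 0, -0.1, 9, 0, 0, 0, 1, 0, -0.1, 9, 0, 0, 0, 1, 0, -0.1, 9, 0, 0, 0, 1, 0, -0.1, 9, 0, 0, 0, 1, 0, -0.1, 9, 0, 0, 0, 1, 0, -0.1, 9, 0, 0, 0, 1, 0, -0.1, 9, 0, 0, 0, 1, 0, -0.1, 9, 0, 0, 0, 1, 0, -0.1, 8, 0, 0, 0, 1, 0, -0.1, 5, 0, 0, 0, 1, 0, -0.1, 2, 0, 0, 0, 1, 0, -0.1, 0, 0, 0, 0, 1, 0, -0.1, 0, 0, 0, 0, 1, 0, -0.1, 0, 0, 0, 0, 1], newtons=25)

```text
t: 3.95
tool_pos: [0.44, -0.1861, 0.1005]
eef_rot: [0.217, 0.976, -0.0, 0.0]
force: [-0.7, 1.1, -1.5]
gripper_width: 0.0434
grip_force: 25.0
```

Run:
```python
from h import *
go(608.5,175,100);go(608.5,175,16)
```

```text
[1.000e-02 3.985e+01 5.000e-02] wz 0 yaw 65.0 q6 -102.4 tcp [ 440.  -186.1  100.5] t 4.0 w 43.4 F [-0.7  1.1 -1.5] tilt 0.01
[1.000e-02 3.985e+01 8.450e+00] wz 0 yaw 65.0 q6 -102.4 tcp [ 440.  -186.1  100.5] t 4.0 w 43.4 F [-0.7  1.1 -1.5] tilt 0.01
```

arm_command(targets=[0, 5, 0, 0, 0, 0, 1, 0, 10, 0, 0, 0, 0, 1, 0, 15, 0, 0, 0, 0, 1, 0, 20, 0, 0, 0, 0, 1, 0, 25, 0, 0, 0, 0, 1, 0, 30, 0, 0, 0, 0, 1, 0, 34, 0, 0, 0, 0, 1, 0, 37, 0, 0, 0, 0, 1, 0, 39, 0, 0, 0, 0, 1, 0, 39.85, 0, 0, 0, 0, 1, 0, 39.85, 2, 0, 0, 0, 1, 0, 39.85, 4.5, 0, 0, 0, 1, 0, 39.85, 6.5, 0, 0, 0, 1, 0, 39.85, 7.5, 0, 0, 0, 1, 0, 39.85, 7.5, 0, 0, 0, 1, 0, 39.85, 7.5, 0, 0, 0, 1])

```text
t: 5.55
tool_pos: [0.6089, 0.1746, 0.0259]
eef_rot: [0.217, 0.976, 0.0, 0.0]
force: [0.2, 0.1, -0.5]
gripper_width: 0.0436
grip_force: 25.0
```

Run:
```python
from h import *
go(608.5,175,15.5)
from workcell import manip
c=manip.capture("side");cv2.imwrite("pics/s2.png",cv2.resize(c["frame"][140:290,200:400],None,fx=3,fy=3))
```

```text
[0.05 0.02 1.04] wz 0 yaw 65.0 q6 -59.9 tcp [608.9 174.6  25.9] t 5.5 w 43.6 F [ 0.2  0.1 -0.5] tilt 0.01
```

View pics/s2.png

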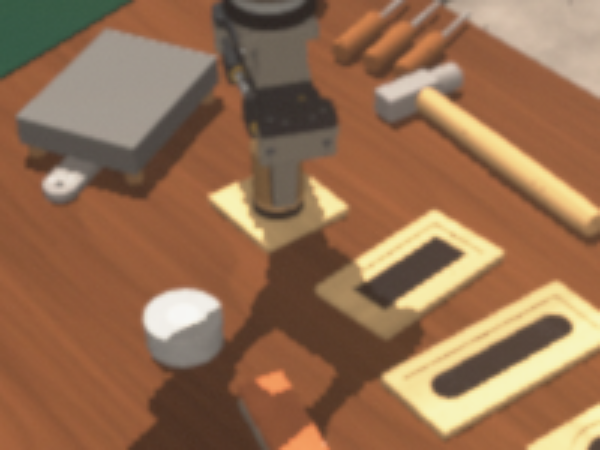

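The spool is upright in the fingers over its rest (280,205 in the enlarged crop). Now I lower it, release and rise.

arm_command(targets=[0, 0, 0.6, 0, 0, 0, 1, 0, 0, 0.9, 0, 0, 0, 1, 0, 0, 1, 0, 0, 0, 1, 0, 0, 1.05, 0, 0, 0, 1, 0, 0, 1.05, 0, 0, 0, 1, 0, 0, 1.05, 0, 0, 0, 0, 0, 0, 1.05, 0, 0, 0, -1, 0, 0, 1.05, 0, 0, 0, -1, 0, 0, 1.05, 0, 0, 0, -1, 0, 0, 1.05, 0, 0, 0, -1, 0, 0, -1, 0, 0, 0, -1, 0, 0, -4, 0, 0, 0, -1, 0, 0, -8, 0, 0, 0, -1, 0, 0, -10, 0, 0, 0, -1, 0, 0, -10, 0, 0, 0, -1, 0, 0, -10, 0, 0, 0, -1])

```text
t: 7.2
tool_pos: [0.6084, 0.1749, 0.1249]
eef_rot: [0.217, 0.976, -0.0, -0.0]
force: [0.1, -0.4, 0.2]
gripper_width: 0.092
grip_force: 0.0
```

Run:
```python
from h import *
go(447.4,89,110,-60);go(447.4,89,6,-60)
```

```text
[ 10.95 -14.59   1.5 ] wz 125.0 yaw 65.0 q6 -59.9 tcp [608.4 174.9 124.9] t 7.2 w 92.0 F [ 0.1 -0.4  0.2] tilt 0.02
[ 10.95 -14.59  11.9 ] wz 125.0 yaw 65.0 q6 -59.9 tcp [608.4 174.9 124.9] t 7.2 w 92.0 F [ 0.1 -0.4  0.2] tilt 0.02
```

arm_command(targets=[11, -14.6, 1.5, 0, 0, 125, -1, 11, -14.6, 1.5, 0, 0, 125, -1, 11, -14.6, 1.5, 0, 0, 125, -1, 11, -14.6, 1.5, 0, 0, 125, -1, 11, -14.6, 1.5, 0, 0, 125, -1, 11, -14.6, 1.5, 0, 0, 125, -1, 11, -14.6, 1.5, 0, 0, 125, -1, 11, -14.6, 1.5, 0, 0, 125, -1, 11, -14.6, 1.5, 0, 0, 125, -1, 11, -14.6, 1.5, 0, 0, 125, -1, 11, -14.6, 1.5, 0, 0, 125, -1, 11, -14.6, 1.5, 0, 0, 125, -1, 11, -14.6, 1.5, 0, 0, 125, -1, 11, -14.6, 1.5, 0, 0, 125, -1, 11, -14.6, 1.5, 0, 0, 125, -1, 11, -14.6, 1.5, 0, 0, 125, -1, 11, -14.6, 1.5, 0, 0, 125, -1, 11, -14.6, 1.5, 0, 0, 125, -1])

```text
t: 9.0
tool_pos: [0.4466, 0.0892, 0.1098]
eef_rot: [0.966, 0.259, -0.001, -0.0]
force: [0.0, 0.1, 0.1]
gripper_width: 0.0919
grip_force: 0.0
```

Run:
```python
from h import *
from workcell import manip
go(447.4,89,6,-60)
c=manip.capture("top");cv2.imwrite("pics/t3.png",c["frame"][120:320,160:480])
cv2.imwrite("pics/t3.png",cv2.resize(c["frame"][120:320,160:460],None,fx=2,fy=2))
```

```text
[ 0.07  0.07 10.38] wz 0.1 yaw -59.9 q6 56.0 tcp [446.6  89.2 109.8] t 9.0 w 91.9 F [0.  0.1 0.1] tilt 0.09
```

View pics/t3.png

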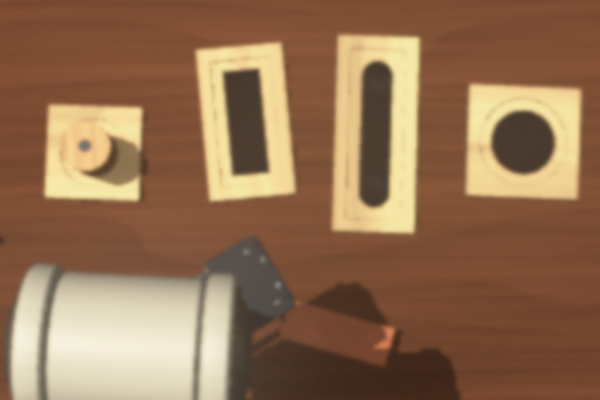

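The spool stands in its recess at (88,147 in the crop), leaning outwards only by parallax. The arm hides the tin. Next is the tin grasp.

arm_command(targets=[0, 0, 4, 0, 0, 0, -1, 0, 0, 7.5, 0, 0, 0, -1, 0, 0, 9.5, 0, 0, 0, -1, 0, 0, 10.3, 0, 0, 0, -1, 0, 0, 10.3, 0, 0, 0, -1, 0, 0, 10.3, 0, 0, 0, 1, 0, 0, 10.3, 0, 0, 0, 1, 0, 0, 10.3, 0, 0, 0, 1, 0, 0, 10.3, 0, 0, 0, 1, 0, 0, 10.3, 0, 0, 0, 1, 0, 0, 10.3, 0, 0, 0, 1, 0, 0, 9, 0, 0, 0, 1, 0, 0, 6, 0, 0, 0, 1, 0, 0, 3, 0, 0, 0, 1, 0, 0, 1, 0, 0, 0, 1, 0, 0, 1, 0, 0, 0, 1, 0, 0, 1, 0, 0, 0, 1], newtons=25)

```text
t: 10.75
tool_pos: [0.447, 0.0892, 0.1004]
eef_rot: [0.966, 0.259, 0.0, 0.0]
force: [0.1, 0.3, -1.2]
gripper_width: 0.061
grip_force: 25.0
```

Run:
```python
from h import *
go(613.6,-227.6,100,-60)
```

```text
[-1.39 35.76  0.05] wz -0.0 yaw -60.0 q6 56.1 tcp [447.   89.2 100.4] t 10.8 w 61.0 F [ 0.1  0.3 -1.2] tilt 0.01
```

arm_command(targets=[-0.2, 5, 0, 0, 0, 0, 1, -0.4, 10, 0, 0, 0, 0, 1, -0.6, 15, 0, 0, 0, 0, 1, -0.8, 20, 0, 0, 0, 0, 1, -1, 25, 0, 0, 0, 0, 1, -1.2, 30, 0, 0, 0, 0, 1, -1.4, 33, 0, 0, 0, 0, 1, -1.4, 35, 0, 0, 0, 0, 1, -1.4, 35.7, 0, 0, 0, 0, 1, -1.4, 35.75, 0, 0, 0, 0, 1, -1.4, 35.75, 0, 0, 0, 0, 1, -1.4, 35.75, 3, 0, 0, 0, 1, -1.4, 35.75, 5.5, 0, 0, 0, 1, -1.4, 35.75, 7, 0, 0, 0, 1, -1.4, 35.75, 7.7, 0, 0, 0, 1, -1.4, 35.75, 7.7, 0, 0, 0, 1, -1.4, 35.75, 7.7, 0, 0, 0, 1])

```text
t: 12.45
tool_pos: [0.6145, -0.2277, 0.0249]
eef_rot: [0.966, 0.259, 0.001, 0.001]
force: [1.0, 0.2, -0.5]
gripper_width: 0.0613
grip_force: 25.0
```

Run:
```python
from h import *
go(613.6,-227.6,11.5,-60)
```

```text
[-0.07 -0.06  1.34] wz -0.0 yaw -60.0 q6 29.1 tcp [ 614.5 -227.7   24.9] t 12.4 w 61.3 F [ 1.   0.2 -0.5] tilt 0.11
```

arm_command(targets=[0, 0, 0.6, 0, 0, 0, 1, 0, 0, 0.9, 0, 0, 0, 1, 0, 0, 1.05, 0, 0, 0, 1, 0, 0, 1.1, 0, 0, 0, 1, 0, 0, 1.1, 0, 0, 0, 1, 0, 0, 1.1, 0, 0, 0, 0, 0, 0, 1.1, 0, 0, 0, -1, 0, 0, 1.1, 0, 0, 0, -1, 0, 0, 1.1, 0, 0, 0, -1, 0, 0, 1.1, 0, 0, 0, -1, 0, 0, -1, 0, 0, 0, -1, 0, 0, -4, 0, 0, 0, -1, 0, 0, -7, 0, 0, 0, -1, 0, 0, -8.5, 0, 0, 0, -1, 0, 0, -8.5, 0, 0, 0, -1, 0, 0, -8.5, 0, 0, 0, -1])

```text
t: 14.05
tool_pos: [0.6132, -0.2272, 0.1074]
eef_rot: [0.966, 0.259, -0.0, -0.001]
force: [-0.5, 0.0, -1.0]
gripper_width: 0.0919
grip_force: 0.0
```

Run:
```python
from h import *
go(437.7,-48.4,100,-16.4)
```

```text
[ -6.27 -24.26   0.78] wz -43.6 yaw -60.0 q6 29.1 tcp [ 613.2 -227.2  107.4] t 14.1 w 91.9 F [-0.5  0.  -1. ] tilt 0.08
```

arm_command(targets=[-6.3, -24.3, 0.8, 0, 0, -43.6, -1, -6.3, -24.3, 0.8, 0, 0, -43.6, -1, -6.3, -24.3, 0.8, 0, 0, -43.6, -1, -6.3, -24.3, 0.8, 0, 0, -43.6, -1, -6.3, -24.3, 0.8, 0, 0, -43.6, -1, -6.3, -24.3, 0.8, 0, 0, -43.6, -1, -6.3, -24.3, 0.8, 0, 0, -43.6, -1, -6.3, -24.3, 0.8, 0, 0, -43.6, -1, -6.3, -24.3, 0.8, 0, 0, -43.6, -1, -6.3, -24.3, 0.8, 0, 0, -43.6, -1])

```text
t: 15.05
tool_pos: [0.4386, -0.0493, 0.1007]
eef_rot: [0.801, 0.598, 0.0, 0.0]
force: [0.7, -0.2, -0.4]
gripper_width: 0.0919
grip_force: 0.0
```

Run:
```python
from h import *
from workcell import manip
go(437.7,-48.4,6,-16.4)
c=manip.capture("side");cv2.imwrite("pics/s4.png",cv2.resize(c["frame"][160:350,180:480],None,fx=2,fy=2))
```

```text
[ 0.07 -0.11  9.47] wz -0.1 yaw -16.5 q6 -5.7 tcp [438.6 -49.3 100.7] t 15.1 w 91.9 F [ 0.7 -0.2 -0.4] tilt 0.02
```

View pics/s4.png

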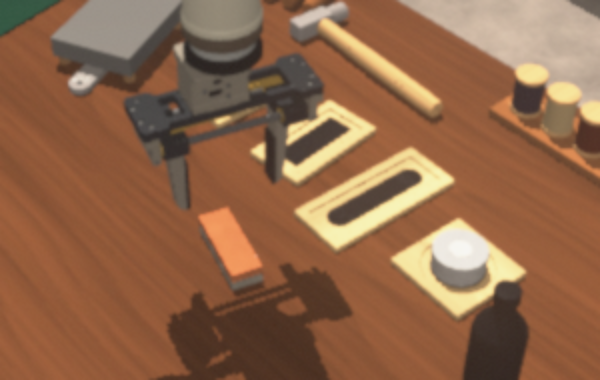

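The tin sits in its recess at (460,255), and the fingers straddle the stone at (230,245). Now I grip the stone.

arm_command(targets=[0, 0, 4, 0, 0, 0, -1, 0, 0, 7, 0, 0, 0, -1, 0, 0, 8.8, 0, 0, 0, -1, 0, 0, 9.4, 0, 0, 0, -1, 0, 0, 9.4, 0, 0, 0, -1, 0, 0, 9.4, 0, 0, 0, 1, 0, 0, 9.4, 0, 0, 0, 1, 0, 0, 9.4, 0, 0, 0, 1, 0, 0, 9.4, 0, 0, 0, 1, 0, 0, 9.4, 0, 0, 0, 1, 0, 0, 9.4, 0, 0, 0, 1, 0, 0, 9.4, 0, 0, 0, 1, 0, 0, 9.4, 0, 0, 0, 1, 0, 0, 8, 0, 0, 0, 1, 0, 0, 5, 0, 0, 0, 1, 0, 0, 2, 0, 0, 0, 1, 0, 0, 1, 0, 0, 0, 1, 0, 0, 1, 0, 0, 0, 1], newtons=30)

```text
t: 16.9
tool_pos: [0.4386, -0.0489, 0.0915]
eef_rot: [0.801, 0.599, 0.001, 0.001]
force: [0.5, 0.6, -2.3]
gripper_width: 0.0357
grip_force: 30.0
```

Run:
```python
from h import *
go(636,33,92,-85.4)
```

```text
[ 1.343e+01  1.662e+01 -1.000e-02] wz 69.0 yaw -16.4 q6 -5.7 tcp [438.6 -48.9  91.5] t 16.9 w 35.7 F [ 0.5  0.6 -2.3] tilt 0.16
```

arm_command(targets=[1.5, 1.8, 0, 0, 0, 7.5, 1, 3, 3.7, 0, 0, 0, 15, 1, 4.5, 5.5, 0, 0, 0, 23, 1, 6, 7.4, 0, 0, 0, 31, 1, 7.5, 9.3, 0, 0, 0, 39, 1, 9, 11, 0, 0, 0, 47, 1, 10.5, 13, 0, 0, 0, 55, 1, 12, 15, 0, 0, 0, 62, 1, 13, 16.2, 0, 0, 0, 67, 1, 13.4, 16.6, 0, 0, 0, 69, 1, 13.4, 16.6, 0, 0, 0, 69, 1, 13.4, 16.6, 0, 0, 0, 69, 1, 13.4, 16.6, 2.5, 0, 0, 69, 1, 13.4, 16.6, 5, 0, 0, 69, 1, 13.4, 16.6, 6.3, 0, 0, 69, 1, 13.4, 16.6, 6.8, 0, 0, 69, 1, 13.4, 16.6, 6.8, 0, 0, 69, 1, 13.4, 16.6, 6.8, 0, 0, 69, 1])

```text
t: 18.7
tool_pos: [0.6357, 0.0329, 0.0238]
eef_rot: [0.999, 0.04, 0.001, 0.0]
force: [-0.6, -0.1, -1.9]
gripper_width: 0.0355
grip_force: 30.0
```

Run:
```python
from h import *
from workcell import manip
go(636,33,11.5,-85.4)
c=manip.capture("side");cv2.imwrite("pics/s5.png",cv2.resize(c["frame"][180:290,260:430],None,fx=3,fy=3))
```

```text
[ 0.02 -0.01  1.23] wz -0.0 yaw -85.4 q6 77.5 tcp [635.7  32.9  23.8] t 18.7 w 35.5 F [-0.6 -0.1 -1.9] tilt 0.11
```

View pics/s5.png

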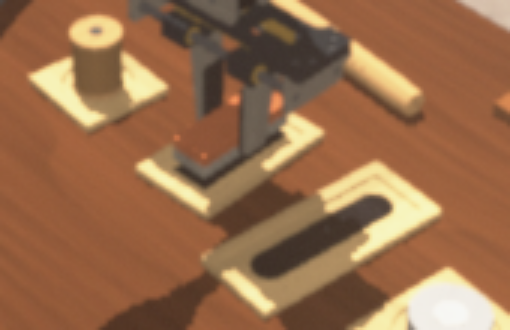

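The stone is level and aligned over its rest (230,150). I lower it by 11 mm, release and rise.

arm_command(targets=[0, 0, 0.6, 0, 0, 0, 1, 0, 0, 0.9, 0, 0, 0, 1, 0, 0, 1.05, 0, 0, 0, 1, 0, 0, 1.1, 0, 0, 0, 1, 0, 0, 1.1, 0, 0, 0, 1, 0, 0, 1.1, 0, 0, 0, 0, 0, 0, 1.1, 0, 0, 0, -1, 0, 0, 1.1, 0, 0, 0, -1, 0, 0, 1.1, 0, 0, 0, -1, 0, 0, 1.1, 0, 0, 0, -1, 0, 0, -1, 0, 0, 0, -1, 0, 0, -4, 0, 0, 0, -1, 0, 0, -7, 0, 0, 0, -1, 0, 0, -8.5, 0, 0, 0, -1, 0, 0, -8.5, 0, 0, 0, -1, 0, 0, -8.5, 0, 0, 0, -1])

```text
t: 20.35
tool_pos: [0.6342, 0.0332, 0.1065]
eef_rot: [0.999, 0.04, -0.001, -0.0]
force: [-0.3, 0.0, -0.8]
gripper_width: 0.0917
grip_force: 0.0
```

Run:
```python
from h import *
from workcell import manip
import pickle
c=pickle.load(open("top0.pkl","rb"));f=c["frame"][244:282,108:146]
# template sides: threshold against wood by low saturation, slice perpendicular
hs=cv2.cvtColor(c["frame"],cv2.COLOR_BGR2HSV)
m=((hs[...,1]<90)&(hs[...,2]>70)).astype(np.uint8);m[:, :110]=0
P=ray(c,blob(m,(112,245,146,284)),.009)*1000
for a in (23,26,29):
    u=np.array([np.cos(np.radians(a)),np.sin(np.radians(a))]);n=np.array([-u[1],u[0]])
    s=P@u;q=P@n;s-=s.min()
    print(a,"tip s",(P@u).min(),[(k,round(q[(s>k)&(s<k+6)].min(),1),round(q[(s>k)&(s<k+6)].max(),1)) for k in range(8,44,6) if ((s>k)&(s<k+6)).any()])
go(484,320.5,100,-64)
```

```text
23 tip s 546.8610285168792 [(8, np.float64(88.4), np.float64(120.7)), (14, np.float64(86.9), np.float64(121.9)), (20, np.float64(87.2), np.float64(122.8)), (26, np.float64(88.3), np.float64(122.5)), (32, np.float64(88.0), np.float64(123.7)), (38, np.float64(89.0), np.float64(123.2))]
26 tip s 551.4617407530119 [(8, np.float64(58.9), np.float64(91.3)), (14, np.float64(57.3), np.float64(92.1)), (20, np.float64(57.3), np.float64(92.9)), (26, np.float64(58.1), np.float64(92.1)), (32, np.float64(57.3), np.float64(92.9)), (38, np.float64(58.1), np.float64(92.9))]
29 tip s 554.5509346893763 [(8, np.float64(29.3), np.float64(60.9)), (14, np.float64(27.3), np.float64(62.3)), (20, np.float64(27.1), np.float64(62.8)), (26, np.float64(27.5), np.float64(61.7)), (32, np.float64(26.4), np.float64(62.1)), (38, np.float64(27.1), np.float64(61.9))]
[-12.68 -29.84   0.67] wz -21.4 yaw -85.4 q6 77.5 tcp [634.2  33.2 106.5] t 20.4 w 91.7 F [-0.3  0.  -0.8] tilt 0.08
```

arm_command(targets=[-12.9, -29.5, 0, 0, 0, -21.4, -1, -12.9, -29.5, 0, 0, 0, -21.4, -1, -12.9, -29.5, 0, 0, 0, -21.4, -1, -12.9, -29.5, 0, 0, 0, -21.4, -1, -12.9, -29.5, 0, 0, 0, -21.4, -1, -12.9, -29.5, 0, 0, 0, -21.4, -1, -12.9, -29.5, 0, 0, 0, -21.4, -1, -12.9, -29.5, 0, 0, 0, -21.4, -1, -12.9, -29.5, 0, 0, 0, -21.4, -1, -12.9, -29.5, 0, 0, 0, -21.4, -1, -12.9, -29.5, 0, 0, 0, -21.4, -1])

```text
t: 21.45
tool_pos: [0.4833, 0.3156, 0.1072]
eef_rot: [0.975, 0.224, -0.0, 0.0]
force: [-0.2, 0.0, 0.2]
gripper_width: 0.0917
grip_force: 0.0
```

Run:
```python
from h import *
from workcell import manip
go(481.7,318.4,60,-64);go(481.7,318.4,4,-64)
c=manip.capture("side");cv2.imwrite("pics/s6.png",cv2.resize(c["frame"][80:280,140:400],None,fx=3,fy=3))
```

```text
[-0.02 -0.33  4.72] wz -0.1 yaw -64.1 q6 85.3 tcp [483.3 315.6 107.2] t 21.4 w 91.7 F [-0.2  0.   0.2] tilt 0.04
[-0.02 -0.33 10.32] wz -0.1 yaw -64.1 q6 85.3 tcp [483.3 315.6 107.2] t 21.4 w 91.7 F [-0.2  0.   0.2] tilt 0.04
```

View pics/s6.png

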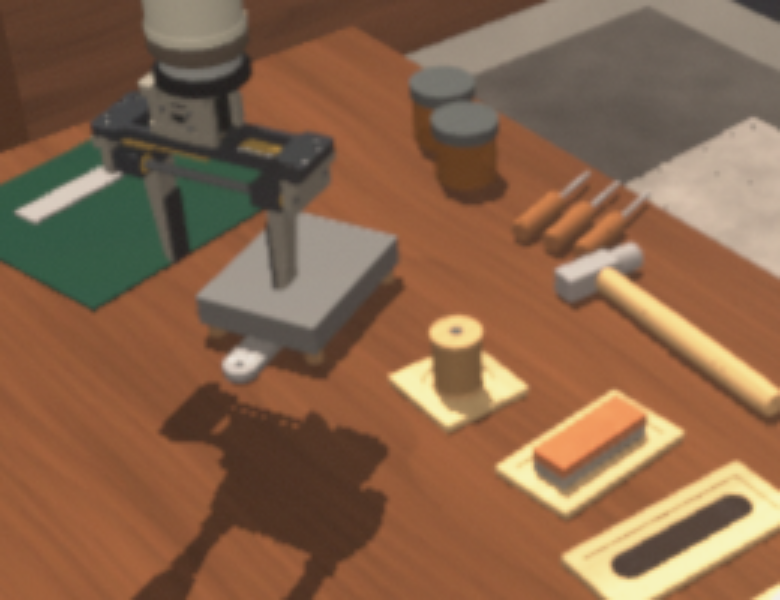

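The spool and stone are seated in their rests. The fingers stand above the template tip (240,362), with the slab edge behind them. Next I descend part-way in front of the slab and check.

arm_command(targets=[0, -0.15, 3, 0, 0, 0, -1, 0, -0.15, 6, 0, 0, 0, -1, 0, -0.15, 8, 0, 0, 0, -1, 0, -0.15, 9, 0, 0, 0, -1, 0, -0.15, 9.3, 0, 0, 0, -1, 0, -0.15, 9.3, 0, 0, 0, -1, 0, -0.15, 9.3, 0, 0, 0, -1])

```text
t: 22.2
tool_pos: [0.4833, 0.3185, 0.016]
eef_rot: [0.974, 0.225, 0.001, -0.0]
force: [0.3, -0.0, -0.4]
gripper_width: 0.092
grip_force: 0.0
```

Run:
```python
from h import *
from workcell import manip
go(481.7,318.4,4,-64)
c=manip.capture("side");cv2.imwrite("pics/s7.png",cv2.resize(c["frame"][140:225,170:290],None,fx=5,fy=5))
```

```text
[-0.15 -0.06  1.2 ] wz -0.0 yaw -64.0 q6 85.5 tcp [483.3 318.5  16. ] t 22.2 w 92.0 F [ 0.3 -0.  -0.4] tilt 0.14
```

View pics/s7.png

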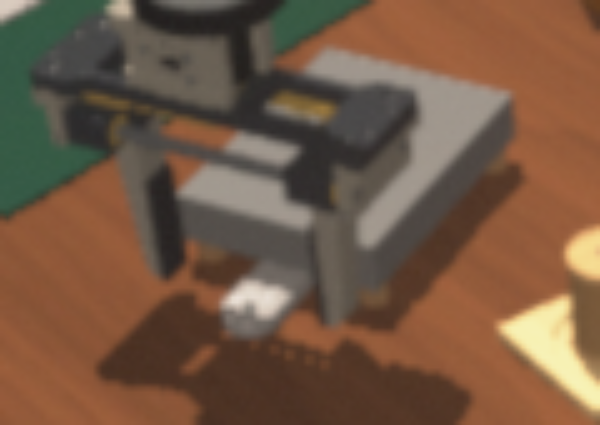

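The fingers straddle the tip (258,305) with a clear gap to the slab. Now I lower to 4 mm and close.

arm_command(targets=[0, 0, 0.6, 0, 0, 0, -1, 0, 0, 0.95, 0, 0, 0, -1, 0, 0, 0.95, 0, 0, 0, -1, 0, 0, 0.95, 0, 0, 0, 1, 0, 0, 0.95, 0, 0, 0, 1, 0, 0, 0.95, 0, 0, 0, 1, 0, 0, 0.95, 0, 0, 0, 1, 0, 0, 0.95, 0, 0, 0, 1, 0, 0, 0.95, 0, 0, 0, 1, 0, 0, 0.95, 0, 0, 0, 1, 0, 0, 0.95, 0, 0, 0, 1, 0, 0, 0.95, 0, 0, 0, 1], newtons=30)

```text
t: 23.45
tool_pos: [0.482, 0.3183, 0.0051]
eef_rot: [0.974, 0.225, -0.0, -0.0]
force: [-0.7, -0.6, 0.4]
gripper_width: 0.029
grip_force: 30.0
```

Run:
```python
from h import *
go(481.7-108*.896,318.4-108*.444,4.5,-64)
```

```text
[-10.82   0.04   0.06] wz -0.0 yaw -64.0 q6 85.5 tcp [482.  318.3   5.1] t 23.4 w 29.0 F [-0.7 -0.6  0.4] tilt 0.01
```

arm_command(targets=[-0.3, 0, 0, 0, 0, 0, 1, -1, 0, 0, 0, 0, 0, 1, -2, 0, 0, 0, 0, 0, 1, -3, 0, 0, 0, 0, 0, 1, -4, 0, 0, 0, 0, 0, 1, -5, 0, 0, 0, 0, 0, 1, -6, 0, 0, 0, 0, 0, 1, -7, 0, 0, 0, 0, 0, 1, -8, 0, 0, 0, 0, 0, 1, -9, 0, 0, 0, 0, 0, 1, -10, 0, 0, 0, 0, 0, 1, -10.8, 0, 0, 0, 0, 0, 1, -11.3, 0, 0, 0, 0, 0, 1, -11.5, 0, 0, 0, 0, 0, 1, -11.5, 0, 0, 0, 0, 0, 1, -11.5, 0, 0, 0, 0, 0, 1])

```text
t: 25.05
tool_pos: [0.3785, 0.2678, 0.0051]
eef_rot: [0.974, 0.225, -0.0, 0.0]
force: [-1.1, -0.1, 1.1]
gripper_width: 0.0289
grip_force: 30.0
```

Run:
```python
from h import *
from workcell import manip
go(400,300,4,-64)
c=manip.capture("side");cv2.imwrite("pics/s8.png",cv2.resize(c["frame"][130:260,140:320],None,fx=4,fy=4))
c=manip.capture("top");hsv=cv2.cvtColor(c["frame"],cv2.COLOR_BGR2HSV)
print("slab",rect(c,blob(((hsv[...,1]<70)&(hsv[...,2]>90)).astype(np.uint8),(40,150,160,285)),.044))
```

```text
[ 3.35 -1.96  0.1 ] wz -0.0 yaw -64.0 q6 84.3 tcp [378.5 267.8   5.1] t 25.1 w 28.9 F [-1.1 -0.1  1.1] tilt 0.05
slab (array([577. , 364.9]), 25.6, array([121., 161.]))
```

View pics/s8.png

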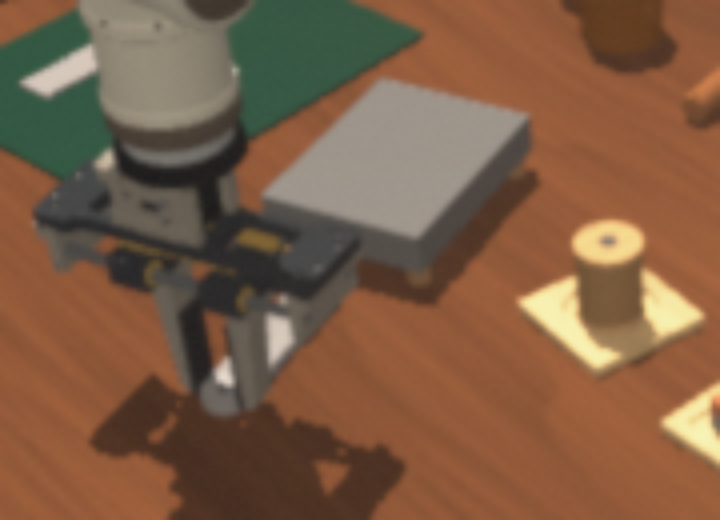

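The template is drawn clear of the slab (tip near 215,395), and the slab hasn't moved (577,365). I regrip at the template's middle.

arm_command(targets=[0, 0, 0, 0, 0, 0, 0.3, 0, 0, 0, 0, 0, 0, -1, 0, 0, 0, 0, 0, 0, -1, 0, 0, 0, 0, 0, 0, -1, 0, 0, 0, 0, 0, 0, -1, 0, 0, -2, 0, 0, 0, -1, 0, 0, -3, 0, 0, 0, -1, 2.5, 0, -3, 0, 0, 0, -1, 4.5, 0, -3, 0, 0, 0, -1, 5, 0, -3, 0, 0, 0, -1, 5, 0, -3, 0, 0, 0, -1, 5, 0, -3, 0, 0, 0, -1])

```text
t: 26.35
tool_pos: [0.4226, 0.2894, 0.0347]
eef_rot: [0.974, 0.225, -0.001, 0.0]
force: [-0.8, 0.2, -0.1]
gripper_width: 0.0917
grip_force: 0.0
```

Run:
```python
from h import *
from workcell import manip
go(400,300,4,-64)
c=manip.capture("side");f=c["frame"];cv2.imwrite("pics/s9.png",cv2.resize(f[130:260,140:320],None,fx=4,fy=4))
```

```text
[-1.56 -1.94  3.07] wz -0.0 yaw -64.0 q6 84.9 tcp [422.6 289.4  34.7] t 26.4 w 91.7 F [-0.8  0.2 -0.1] tilt 0.09
```

View pics/s9.png

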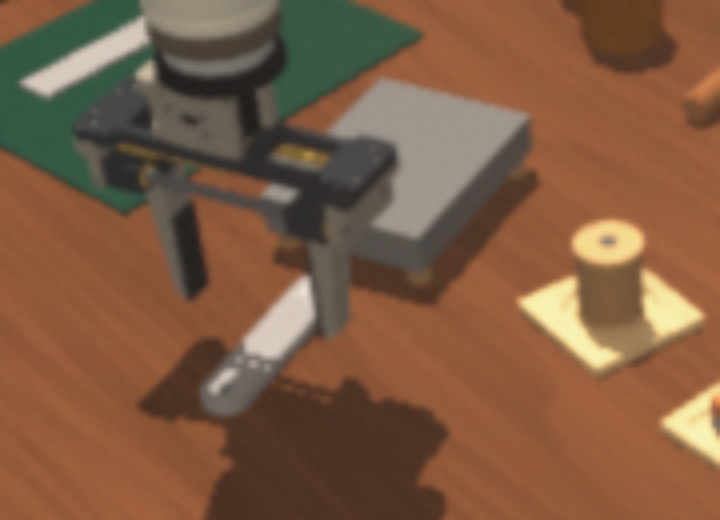

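The template lies free (tip at about 207,400) with the fingers astride its middle. Now I grip and lift.

arm_command(targets=[0, 0, 2, 0, 0, 0, -1, 0, 0, 2.8, 0, 0, 0, -1, 0, 0, 3, 0, 0, 0, -1, 0, 0, 3, 0, 0, 0, -1, 0, 0, 3, 0, 0, 0, 1, 0, 0, 3, 0, 0, 0, 1, 0, 0, 3, 0, 0, 0, 1, 0, 0, 3, 0, 0, 0, 1, 0, 0, 3, 0, 0, 0, 1, 0, 0, 3, 0, 0, 0, 1, 0, 0, 3, 0, 0, 0, 1, 0, 0, 3, 0, 0, 0, 1, 0, 0, 3, 0, 0, 0, 1, 0, 0, 2, 0, 0, 0, 1, 0, 0, -1, 0, 0, 0, 1, 0, 0, -4, 0, 0, 0, 1, 0, 0, -6, 0, 0, 0, 1, 0, 0, -6, 0, 0, 0, 1, 0, 0, -6, 0, 0, 0, 1], newtons=40)

```text
t: 28.3
tool_pos: [0.4235, 0.2896, 0.0949]
eef_rot: [0.974, 0.225, 0.0, 0.0]
force: [-0.1, -0.7, -2.1]
gripper_width: 0.0289
grip_force: 40.0
```

Run:
```python
from h import *
import pickle
c=pickle.load(open("side0.pkl","rb"))
print("tip before lift",ray(c,[[191.8,230]],.004)*1000)
go(623.1,-89.1,94,-92.7)
```

```text
tip before lift [[367.21248271 268.42293063]]
[ 1.36 42.79  0.09] wz 28.7 yaw -64.0 q6 84.9 tcp [423.5 289.6  94.9] t 28.3 w 28.9 F [-0.1 -0.7 -2.1] tilt 0.0
```

arm_command(targets=[0.1, 4, 0, 0, 0, 3, 1, 0.3, 8, 0, 0, 0, 6, 1, 0.5, 12, 0, 0, 0, 9, 1, 0.6, 16, 0, 0, 0, 12, 1, 0.8, 20, 0, 0, 0, 15, 1, 1, 24, 0, 0, 0, 18, 1, 1.1, 28, 0, 0, 0, 21, 1, 1.2, 32, 0, 0, 0, 24, 1, 1.3, 36, 0, 0, 0, 26, 1, 1.4, 39.5, 0, 0, 0, 28, 1, 1.4, 42, 0, 0, 0, 28.7, 1, 1.4, 42.8, 0, 0, 0, 28.7, 1, 1.4, 42.8, 0, 0, 0, 28.7, 1, 1.4, 42.8, 3, 0, 0, 28.7, 1, 1.4, 42.8, 5.5, 0, 0, 28.7, 1, 1.4, 42.8, 7, 0, 0, 28.7, 1, 1.4, 42.8, 7.4, 0, 0, 28.7, 1, 1.4, 42.8, 7.4, 0, 0, 28.7, 1, 1.4, 42.8, 7.4, 0, 0, 28.7, 1])

```text
t: 30.2
tool_pos: [0.6246, -0.0889, 0.0225]
eef_rot: [1.0, -0.024, 0.001, 0.0]
force: [0.8, -0.4, -1.7]
gripper_width: 0.0288
grip_force: 40.0
```

Run:
```python
from h import *
from workcell import manip
go(623.1,-89.1,10,-92.7)
c=manip.capture("side");f=c["frame"];cv2.imwrite("pics/s10.png",cv2.resize(f[180:310,280:460],None,fx=4,fy=4))
```

```text
[-0.15  0.03  1.24] wz -0.0 yaw -92.7 q6 73.6 tcp [624.6 -88.9  22.5] t 30.2 w 28.8 F [ 0.8 -0.4 -1.7] tilt 0.12
```

View pics/s10.png

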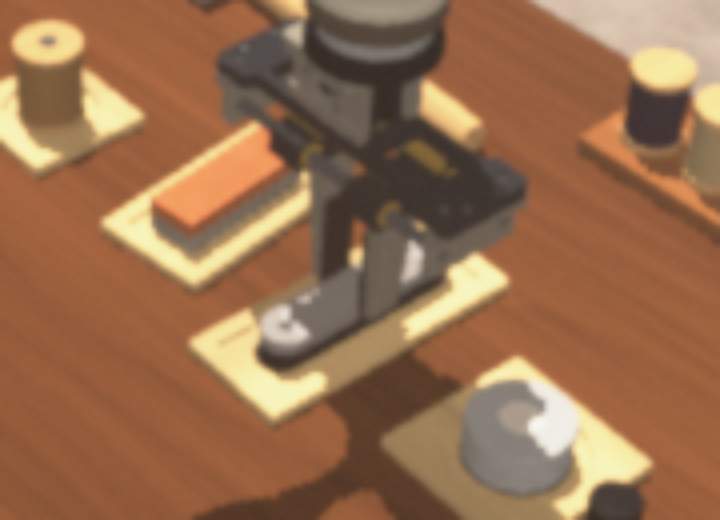

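Run:
```python
from h import *
from workcell import manip
c=manip.capture("side");f=c["frame"];cv2.imwrite("pics/s11.png",np.hstack([cv2.resize(f[245:285,335:375],None,fx=10,fy=10,interpolation=cv2.INTER_CUBIC),cv2.resize(manip.capture("top")["frame"][130:240,315:375],(300,550))[:400] if 0 else cv2.resize(manip.capture("top")["frame"][130:240,318:378],(218,400))]))
s=manip.sense();print(s["tool_pos"])
for uv in([344,262],[345,262],[346,263],[344,266]): print(uv,ray(c,[uv],.021)*1000, ray(c,[uv],.0165)*1000)
```

```text
[ 0.6247023  -0.08916206  0.02256452]
[344, 262] [[563.46433497 -74.42362028]] [[566.76613464 -71.05229254]]
[345, 262] [[565.19887665 -75.91015037]] [[568.50961512 -72.54648333]]
[346, 263] [[564.69125355 -79.81625711]] [[567.99937603 -76.47271986]]
[344, 266] [[554.57530876 -84.0682691 ]] [[557.83129958 -80.74664424]]
```

View pics/s11.png

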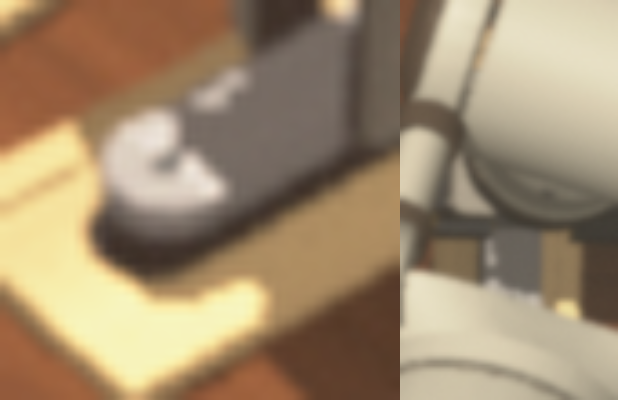

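Run:
```python
from h import *
import pickle
s=pickle.load(open("side0.pkl","rb"));c=pickle.load(open("top0.pkl","rb"))
h0=ray(c,[[129.3,266.9]],.009)[0]*1000
u=np.array([np.cos(np.radians(26.3)),np.sin(np.radians(26.3))])
d=(h0-[463.7,309.6])@u
h0s=ray(s,[[140+60/3+163/3 ,80]],.009)
h=ray(s,[[351.5,260.5]],.0265)[0]*1000
print("hole-tip",d,h0,"hole now",h,"grip-hole",624.7-h[0])
print("=> template centre x",h[0]+(70-d))
print("leftmost tip edge", ray(s,[[345.2,261.5]],.0265)*1000)
```

```text
hole-tip 16.22027402340555 [478.47499836 316.31379351] hole now [575.74311278 -86.0226209 ] grip-hole 48.95688721853878
=> template centre x 629.5228387580557
leftmost tip edge [[562.61310366 -79.10985382]]
```

The hole shows the template sitting about 6 mm too far forward. I shift it back 6 mm, lower, release and rise.

arm_command(targets=[-0.3, 0, 0, 0, 0, 0, 1, -0.6, 0, 0, 0, 0, 0, 1, -0.6, 0, 0.5, 0, 0, 0, 1, -0.6, 0, 0.9, 0, 0, 0, 1, -0.6, 0, 1.05, 0, 0, 0, 1, -0.6, 0, 1.1, 0, 0, 0, 1, -0.6, 0, 1.1, 0, 0, 0, 1, -0.6, 0, 1.1, 0, 0, 0, 0.4, -0.6, 0, 1.1, 0, 0, 0, -1, -0.6, 0, 1.1, 0, 0, 0, -1, -0.6, 0, 1.1, 0, 0, 0, -1, -0.6, 0, 1.1, 0, 0, 0, -1, -0.6, 0, -1, 0, 0, 0, -1, -0.6, 0, -5, 0, 0, 0, -1, -0.6, 0, -10, 0, 0, 0, -1, -0.6, 0, -12, 0, 0, 0, -1, -0.6, 0, -12, 0, 0, 0, -1])

```text
t: 32.05
tool_pos: [0.6206, -0.0896, 0.146]
eef_rot: [1.0, -0.024, 0.004, 0.001]
force: [0.0, -0.0, -0.3]
gripper_width: 0.0915
grip_force: 0.0
```

arm_command(targets=[-5, -5, -3, 0, 0, 0, -1, -10, -10, -6, 0, 0, 0, -1, -14, -15, -6, 0, 0, 0, -1, -18, -20, -6, 0, 0, 0, -1, -22, -25, -6, 0, 0, 0, -1, -25, -30, -6, 0, 0, 0, -1, -28, -35, -6, 0, 0, 0, -1, -28, -40, -6, 0, 0, 0, -1, -28, -45, -6, 0, 0, 0, -1, -28, -48, -6, 0, 0, 0, -1, -28, -48, -6, 0, 0, 0, -1, -28, -48, -6, 0, 0, 0, -1, -28, -48, -6, 0, 0, 0, -1])

```text
t: 33.35
tool_pos: [0.3588, 0.4064, 0.1988]
eef_rot: [1.0, -0.022, -0.001, 0.001]
force: [-0.1, -1.3, 0.4]
gripper_width: 0.0921
grip_force: 0.0
```

Run:
```python
from h import *
from workcell import manip
c=manip.capture("top");f=c["frame"];s=manip.capture("side")["frame"]
hsv=cv2.cvtColor(f,cv2.COLOR_BGR2HSV);g=hsv[...,2];lo=(hsv[...,1]<70).astype(np.uint8)
print("tin",rect(c,blob(lo,(392,162,452,220)),.033),"want 613.6 -227.6")
print("tpl",rect(c,blob(lo,(325,140,372,234)),.014),"want 623.1 -89.1 177.3")
print("slab",rect(c,blob((lo*(g>90)).astype(np.uint8),(40,150,160,285)),.044))
red=((hsv[...,0]<11)&(hsv[...,1]>140)&(g>170)).astype(np.uint8)
print("stone",rect(c,blob(red,(262,145,305,218)),.029),"want 636 33 4.6")
a=cv2.resize(f[125:245,170:470],(800,320));b=cv2.resize(s[175:330,250:460],(379,280));
cv2.imwrite("pics/end.png",np.vstack([a,np.hstack([b,cv2.resize(s[220:300,320:420],(421,280))])]))
```

```text
tin (array([ 612.8, -226.4]), 89.2, array([62.7, 64.5])) want 613.6 -227.6
tpl (array([619.1, -89.5]), 178.9, array([ 29.9, 138.7])) want 623.1 -89.1 177.3
slab (array([577. , 365.2]), 25.9, array([120.7, 160.7]))
stone (array([632.9,  31.1]), 4.6, array([31.7, 96.5])) want 636 33 4.6
```

View pics/end.png

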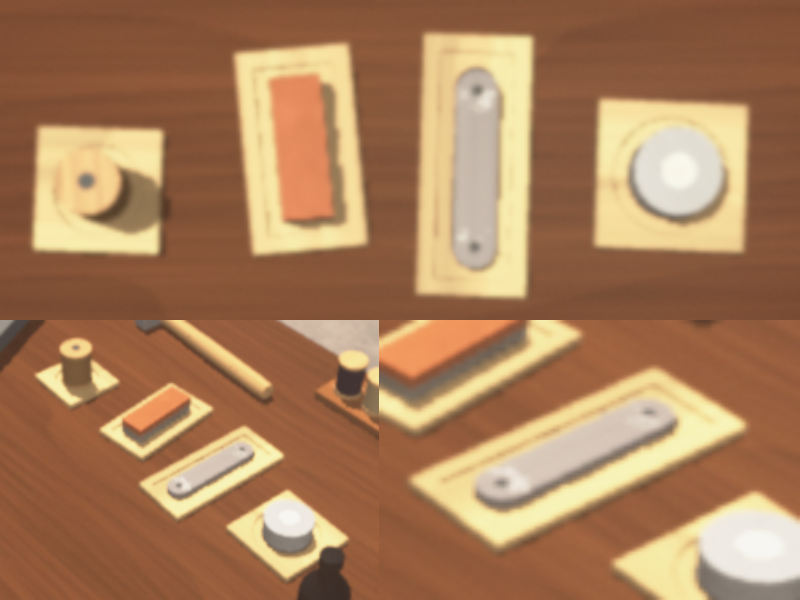

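All four things sit inside their recesses, with measured offsets of 4 mm or less for the tin, stone and template. The slab is unmoved and the arm is clear. I'm handing in.

```bash
python3 -c "
from workcell import manip
print(manip.job_done())"
```

```text
the job is handed in; nothing more can be done
None
```

The job is handed in: the spool, tin, stone and template are all seated in their matching rests, the slab has not moved, and the bottle was left alone; the robot's clock stood at about 33 s.

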